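Pack and latch the asphalt slab mould

TASK

Pack the asphalt slab in the steel mould for transport: lay on it, flat and roughly central, one on the other, the two of the three spacer plates that together fill the space up to the rim exactly, and leave the third plate on the table. Then shut the lid fully, hook the latch's claw over the keeper on the lid edge, and swing the latch lever down over centre until it is fully home, leaving the claw hooked. Do not upset or shift the other things on the bench.

Things in the scene. Friction and masses are not known exactly. Their poses are not given: they have to be found in the camera images.
- mould: Square open-topped steel box fixed to the bench, 130 x 130 mm outside, 74 mm high, walls 6 mm, over a black asphalt slab whose flat top is 50 mm above the bench, 24 mm below the rim; the well above it is 118 x 118 mm. Origin: centre of the underside, z up. Its -x face carries the draw latch, its +x rim the lid hinge (line along y at x = 65 mm, z = 74.5 mm).
- well (a point): Centre of the slab's top, the floor of the well; axes as the mould's.
- pivot (a point): Pivot axis of the latch lever, 14 mm out from the mould's -x face, 56 mm above the bench; axes as the mould's (the axis is along y).
- lid (a joint): Hinge angle of the aluminium lid (130 x 130 x 6 mm, 0.22 kg), rad: 0 = shut on the rim, 1.57 = upright on the mould's +x side; starts at 1.6 to 1.85. The hinge is stiff (0.2 N m): the lid stays where it is left. Shut it by pushing on its outer face, then pressing it down; shut, its top is 80.5 mm above the bench.
- lid_edge (a point): Middle of the lid's free edge, on its outer (upper) face, 130 mm from the hinge line.
- keeper (a point): Top centre of the keeper: an upright steel ridge 6 mm thick (x) and 14 mm wide (y) that stands 10 mm above the lid's top face, its middle 10 mm outside the lid's free edge. It belongs to the lid; axes as the mould's when the lid is shut.
- lever (a joint): Latch lever angle, rad: 0 = handle 30 deg outward from straight up; grows as the handle swings out and down; 2.18 (stop) = home, 25 deg outward from straight down. Handle: strip 50 mm long from the pivot, 5 to 6 thick, 16 wide, last 14 mm 26 wide. Starts 0.6 to 0.95 (near level), stays where left. Once hooked takes up to 6 N at its end; passes centre at 1.97, then the spring holds it.
- handle_end (a point): Outer end of the lever handle, 50 mm from the pivot. z points outward along the handle, y along the pivot; +x is the face to push, the upper one when the handle is level.
- link (a joint): Swing of the claw on the lever, about a pin 16 mm from the pivot in a direction 30 deg farther round (towards home) than the handle. 0 = the claw is 15 deg above the handle; grows as it swings up and in towards the lid. Starts 0.35 to 0.7 and stays where it is left. Led by its tab in the latch's plane, the claw takes the lever with it freely.
- hook (a point): Inside of the claw's bend, 44.8 mm from the pin (the claw stretches up to 7 mm against 9 N/mm). Beyond it lies a crosspiece 30 mm wide, 4 thick; two side arms run back to the pin; a lip 16 mm wide hangs 5 mm back from it on the lid side, 5 to 9 mm off the middle plane. z points along the claw from the pin, x to the lid side. Hooked, this point sits on keeper, the lip behind the ridge.
- tab (a point): Outer end of the claw's finger tab, 26 mm beyond hook along the claw: a strip 16 mm wide (y, along the pivot), 5 mm thick, 22 mm long, to be pinched across its width; same axes as hook. It can turn between the fingers.
- plate_thin: Steel spacer plate 60 x 40 x 6 mm (x, y, z), 0.11 kg, lying on the bench. Origin: centre of its underside.
- plate_mid: Steel spacer plate 60 x 40 x 12 mm, 0.23 kg, lying on the bench. Origin: centre of its underside.
- plate_thick: Steel spacer plate 60 x 40 x 18 mm, 0.34 kg, lying on the bench. Origin: centre of its underside.
- core: Black asphalt core, a cylinder 101 mm across and 64 mm high; bystander. Origin on its underside.
- tin: Closed tin 70 mm across, 60 mm high; bystander. Origin on its underside.
- cup: Open metal cup 64 mm across, 40 mm high; bystander. Origin on its underside.
- spatula: Spatula lying on the bench; bystander.
- brush: Brush lying on the bench; bystander.
- wrench: Wrench lying on the bench; bystander.

How it is judged:
By the outcome, as a careful person would: the job done as asked, in the order asked, and still so for the second after the job is handed in, with the robot touching nothing.
It also fails if it takes over 72 s, if anything falls off the work surface, if the arm or the gripper's body presses on something with over 40 N, if the wrist force passes 120 N, or if a joint passes its speed limit or range.

ROBOT

A 6-joint arm with a two-finger parallel gripper is mounted at the origin on the work surface. World frame = base frame: x ahead of the robot, y to its left, z up, the work surface at z = 0. Lengths are in m, angles in rad, forces in N, time in s.
With the tool pointing down it reaches from about 0.4 to 0.825 m from the base axis. Payload 7 kg.
Tool frame: the origin (TCP) lies midway between the tips of the shut fingers; the grasp point (between the pads) lies arm.hold_point_z behind it (arm.hold_point_z is the distance from the TCP to the grasp point, in m); z points along the fingers, y is the line along which they close (so a half turn about z gives the same grasp; the last joint's range is limited). The gripper opens to 88 mm and grips with 3 to 60 N. Pads are 19 mm wide; open, the fingers measure 130 mm over their backs; the gripper's body (78 mm by 193 mm) begins 47 mm behind the grasp point.
Start: joints at [-0.891, 0.359, 0.012, 0, -1.224, -0.288], TCP at [0.258, -0.624, 0.195] pointing down, gripper open.
Joint ranges: [-3.07, 3.07], [-1.43, 2.12], [-1.02, 1.25], [-3.03, 1.67], [-3.05, -0], [-3.03, 3.03]. Speed limits (rad/s): [2.39, 2.39, 3.01, 3.14, 3.14, 3.14].

INTERFACE

Orientations are given as [roll, pitch, yaw] about the fixed x, y, z axes, in that order (R = Rz(yaw) Ry(pitch) Rx(roll)).
In Python, from station import arm gives the robot as it stands.
- The arm moves only by the shell command python3 -m crank 'ROWS' [OPENING] [FORCE]. ROWS is JSON, a list that holds one entry, the list of rows, each a list of 4 numbers: the shift along the tool's x, y, z in units of 25 mm (1.0 is 25 mm), then the turn about the tool's z in units of 5 degrees (1.0 is 5 degrees). A call has 1 to 12 rows; each row is the pose to reach, as a shift and turn from the pose commanded when the call began, along the tool's axes at that moment; what a row does not reach only later rows make up. A row lasts 1/8 s, in which the tool goes at most 62.5 mm and 10.7 degrees, less where a joint would pass 70% of its speed; a pose out of reach is approached as far as the arm can. A call with a gripper value outside its range is refused whole. OPENING is the closure, from 0 (fully open) to 1 (shut), set as the call begins (- or left out, the last holds). The fingers move at their own pace and stop on an object; FORCE is the grip in N (left out, the last holds). Time passes only in rows, so rows that repeat a pose let the fingers close. It gives the time, the measured TCP pose, the force, the opening and the grip force at its end, in the units of the state.
- arm.get_state(): the state, without advancing time (a new reading comes with each control period).
- arm.grab_frame(name): name is "scene" or "top"; returns (picture, depth): 384x512x3 uint8, red, green, blue; 384x512 float32, m along the optical axis (not along the pixel's ray), 0 where there is no reading.
- arm.get_calibration(name): a dict with "mtx" (3x3 intrinsics, pixels), "R" (3x3) and "t" (3): a world point X has camera coordinates R X + t. Camera axes: x right, y down, z forward; pixel columns grow to the right and rows downward; lengths in m; the calibration is good to about 2 mm. A picture is of the moment at which its call begins. get_calibration takes no time and is no camera call.
- arm.job_done(): hands the job in; it is judged then, once.
Trained networks look in the newest picture that a camera, given by its name, has taken for a name from the list of things; names that differ only in an ending like _2 or _b are one class to them, and where a whole thing is asked for, a point or a joint stands for the part that bears it (a point fixed in the world has none). Each returns a list of dicts, best first, with "score" (0 to 1); they miss things now and then, are a little off and sometimes report something else, mostly with a low value. They report only what shows in the picture. A call takes as long as a camera call.
- arm.recognise(thing, camera): "extent" ([left, top, width, height] in pixels, round what is visible of it).
- arm.trace(thing, camera): "mask" (384x512 bool, what is visible of it) and "extent" ([left, top, width, height] in pixels, round what is visible of it).
The state is a dict: "t": time; "q": joint angles; "qd": joint speeds; "joint_efforts": joint torques, N m; "eef_pos": TCP position; "ee_rot": TCP orientation; "force": force on the tool from outside, world axes, zero at the start; "moment": the same for the moment, N m; "width": finger opening in m; "gripper_force": force on a finger pad.
Only numpy, scipy, OpenCV 4.12 (cv2) and the standard library are available. Lean on these libraries where they do the work, as an engineer would, in place of code of your own. Each camera call takes 0.05 s, during which the arm holds its last target. There are 200 camera calls.

## Working session

There is one attempt and no reset: what is moved stays moved. The work goes in short steps, Python scripts to look and compute and a shell command to move; the robot and the scene stay as the last step left them, time stands still between calls to the robot, and variables do not carry over. Pictures are saved under pics/ and viewed, at most 10 in all, crops included, and the job is handed in when it is done.

```bash
ls; mkdir -p pics
python3 - <<'E'
from station import arm
import cv2,numpy as np
s=arm.get_state();print(s,arm.hold_point_z)
for n in("scene","top"):
    p,d=arm.grab_frame(n);cv2.imwrite(f"pics/{n}0.png",p[:,:,::-1]);np.save(f"{n}_d.npy",d)
    c=arm.get_calibration(n);print(n,c)
    for th in["mould","lid","lever","link","keeper","tab","plate_thin","plate_mid","plate_thick","core","tin","cup","spatula","brush","wrench"]:
        r=arm.recognise(th,n);print(th,[(np.round(x["extent"]).tolist(),round(x["score"],2)) for x in r[:3]])
E
```

```text
pics
{'t': 0.0, 'q': array([-8.90894465e-01,  3.59365893e-01,  1.10410936e-02, -3.85648005e-04,
       -1.22411223e+00, -2.88089011e-01]), 'qd': array([-9.82194138e-06,  7.94212077e-05,  3.75415858e-05, -9.15080750e-04,
       -1.14996000e-03,  5.82004133e-04]), 'joint_efforts': array([-1.32376204e-03, -5.82716453e+01,  2.93060696e+01,  6.99703708e+00,
        6.89007895e-03, -1.94962754e-04]), 'eef_pos': array([ 0.25751425, -0.62333871,  0.19432219]), 'ee_rot': array([ 3.13991655e+00, -1.18615573e-04, -2.74991104e+00]), 'force': array([-0.64507947, -0.16602028,  0.16414226]), 'moment': array([ 0.02754807,  0.00805577, -0.01049745]), 'gripper_force': 0.0, 'width': 0.08762971939199397} 0.0188
scene {'mtx': array([[355.59518316,   0.        , 254.64192907],
       [  0.        , 355.59518316, 187.60201708],
       [  0.        ,   0.        ,   1.        ]]), 'R': array([[ 0.80277199,  0.595899  ,  0.02148267],
       [ 0.37638867, -0.47845508, -0.79335509],
       [-0.46248102,  0.64496908, -0.60837997]]), 't': array([-0.46412962, -0.14890557,  1.46634247])}
mould [([228.0, 124.0, 65.
[... 1334 characters left out ...]
198.0, 167.0, 12.0, 24.0], 0.61)]
link []
keeper [([180.0, 231.0, 49.0, 9.0], 0.6)]
tab [([201.0, 171.0, 10.0, 7.0], 0.39)]
plate_thin [([325.0, 220.0, 20.0, 23.0], 0.61), ([294.0, 179.0, 18.0, 21.0], 0.48)]
plate_mid [([280.0, 218.0, 15.0, 20.0], 0.75), ([292.0, 182.0, 22.0, 15.0], 0.42)]
plate_thick [([327.0, 223.0, 18.0, 16.0], 0.82)]
core [([220.0, 117.0, 35.0, 32.0], 0.85), ([349.0, 164.0, 21.0, 25.0], 0.54)]
tin [([263.0, 136.0, 20.0, 24.0], 0.82), ([279.0, 218.0, 17.0, 20.0], 0.52)]
cup [([351.0, 166.0, 21.0, 23.0], 0.76)]
spatula [([353.0, 220.0, 48.0, 82.0], 0.73), ([200.0, 169.0, 8.0, 21.0], 0.3)]
brush [([124.0, 132.0, 56.0, 16.0], 0.61)]
wrench [([88.0, 241.0, 31.0, 51.0], 0.92)]
```

Run:
```python
import cv2
p=cv2.imread("pics/top0.png")[110:310,80:410]
cv2.imwrite("pics/top0c.png",cv2.resize(p,(792,480),interpolation=cv2.INTER_CUBIC))
p=cv2.imread("pics/scene0.png")[110:310,50:370]
cv2.imwrite("pics/scene0c.png",cv2.resize(p,(800,500),interpolation=cv2.INTER_CUBIC))
```

```text
(no output)
```

View pics/top0c.png

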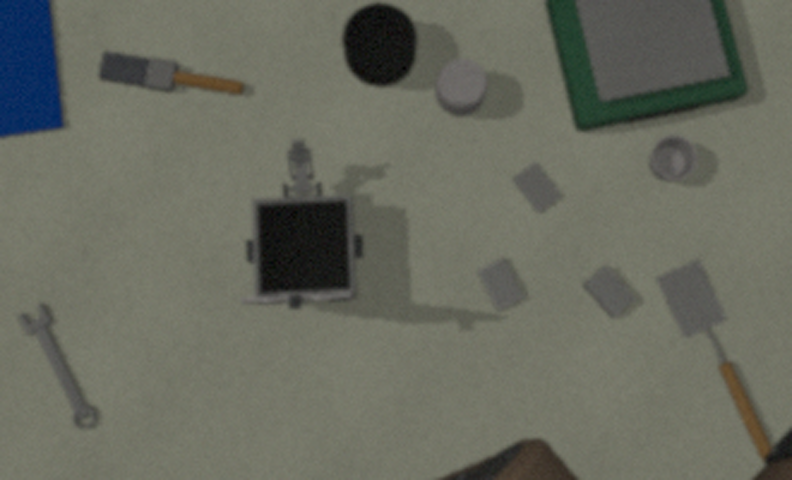

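View pics/scene0c.png

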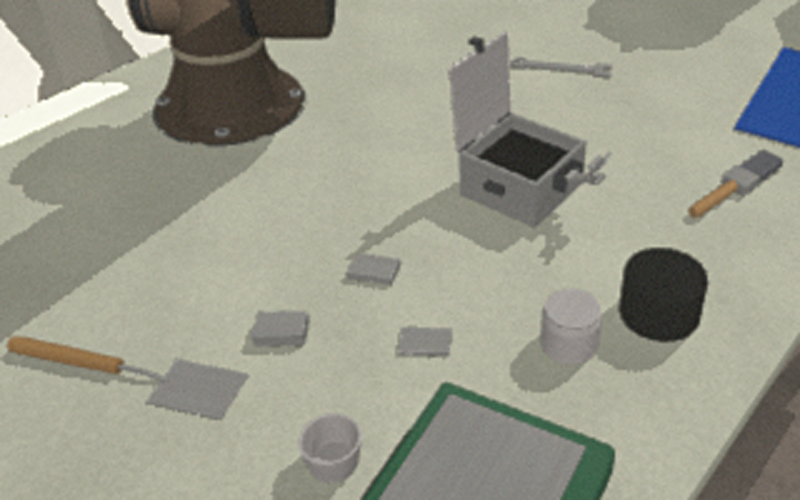

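```bash
cat > h.py <<'E'
import numpy as np,cv2
from station import arm
def cloud(n,d):
    c=arm.get_calibration(n);v,u=np.mgrid[:384,:512]
    K=c["mtx"];P=np.stack([(u-K[0,2])/K[0,0]*d,(v-K[1,2])/K[1,1]*d,d],-1)
    W=(P-c["t"])@c["R"];W[d<=0]=np.nan
    return W
def px2w(n,uv,z):
    c=arm.get_calibration(n);r=c["R"].T@np.linalg.inv(c["mtx"])@np.r_[uv,1.];o=-c["R"].T@c["t"]
    return o+r*(z-o[2])/r[2]
E
python3 - <<'E'
from h import *
np.set_printoptions(precision=4,suppress=True)
p,d=arm.grab_frame("top");W=cloud("top",d)
bench=np.nanmedian(W[230:300,140:260,2]);print("bench",bench)
for th,near in(("plate_thick",(335,231)),("plate_mid",(289,228)),("plate_thin",(304,188))):
    a,b=near;w=W[b-16:b+16,a-16:a+16].reshape(-1,3)
    zt=np.nanmedian(W[b-2:b+3,a-2:a+3,2])
    # colour segmentation: plates greyer than bench (R-B)
    im=p[b-18:b+18,a-18:a+18].astype(int);m=(np.abs(im[...,0]-im[...,2])<12)&(im.sum(2)>200)
    print(th,"ztop",zt,m.sum())
    for r in arm.trace(th,"top")[:3]:
        ys,xs=np.nonzero(r["mask"]);
        if len(xs)<10: continue
        h={"plate_thick":.018,"plate_mid":.012,"plate_thin":.006}[th]
        pts=np.array([px2w("top",(x,y),h)[:2] for x,y in zip(xs,ys)],np.float32)*1000
        R=cv2.minAreaRect(pts);C=np.cov(pts.T);e,V=np.linalg.eigh(C)
        print(round(r["score"],2),pts.mean(0),R,"axis deg",np.degrees(np.arctan2(V[1,1],V[0,1])),np.sqrt(e*12),"z",np.nanmedian(W[ys,xs,2]))
# mould rim
w=W[160:245,170:245]
for lo,hi in((.066,.082),(.1,.25),(.045,.056)):
    m=(w[...,2]>lo)&(w[...,2]<hi);q=w[m];print(lo,m.sum(),q.min(0),q.max(0),q.mean(0))
m=(w[...,2]>.066)&(w[...,2]<.082)
print(cv2.minAreaRect((w[m][:,:2]*1000).astype(np.float32)))
p,d=arm.grab_frame("scene");W=cloud("scene",d);w=W[120:210,220:310]
print("scene bench",np.nanmedian(W[290:330,200:300,2]))
for lo,hi in((.068,.080),(.1,.25),(.045,.056)):
    m=(w[...,2]>lo)&(w[...,2]<hi);q=w[m];print(lo,m.sum(),q.min(0),q.max(0),q.mean(0))
m=(w[...,2]>.1)&(w[...,2]<.2)&(w[...,0]<.6);q=w[m];A=np.c_[q[:,1:],np.ones(len(q))];print("lid x=ay+bz+c",np.linalg.lstsq(A,q[:,0],rcond=None)[0])
E
```

```text
bench -6.169298968256689e-05
plate_thick ztop 0.01679147380602504 517
0.66 [ 456.0929 -297.7464] ((455.2911682128906, -297.02093505859375), (60.82020950317383, 44.141197204589844), 43.67086410522461) axis deg 47.66876084621744 [43.2763 57.9576] z 0.016438923748393397
plate_mid ztop 0.011842454653927043 524
0.78 [ 470.1608 -151.3582] ((470.36212158203125, -151.96473693847656), (57.960289001464844, 41.001060485839844), 25.591245651245117) axis deg -156.02013417182528 [40.2315 57.6233] z 0.011408373231107858
0.41 [447.7199 126.0483] ((447.0830078125, 124.99524688720703), (19.388635635375977, 9.678386688232422), 89.62916564941406) axis deg 95.16055300449048 [12.2585 19.8856] z 0.215931915867532
plate_thin ztop 0.005742744889927983 416
0.62 [ 601.0954 -203.6937] ((601.2415771484375, -203.53411865234375), (62.34556198120117, 42.38970184326172), 35.237239837646484) axis deg -146.39244450197296 [41.3289 60.8504] z 0.00518624018936206
0.066 361 [0.441  0.0449 0.0661] [0.6295 0.1775 0.0816] [0.5263 0.1149 0.0736]
0.1 160 [0.4256 0.044  0.1007] [0.648  0.1724 0.2204] [0.4774 0.1068 0.1852]
0.045 1322 [0.4582 0.0363 0.045 ] [0.6146 0.1891 0.056 ] [0.5173 0.1119 0.0502]
((535.68896484375, 112.7147216796875), (187.16404724121094, 130.42173767089844), 2.070967197418213)
scene bench 0.06405505787314139
0.068 362 [0.4445 0.0399 0.0681] [0.6395 0.179  0.0797] [0.5257 0.1061 0.0735]
0.1 709 [0.4218 0.0398 0.1002] [0.6467 0.173  0.2202] [0.4464 0.1015 0.1568]
0.045 587 [0.4487 0.0307 0.0451] [0.6093 0.174  0.056 ] [0.5124 0.1082 0.0515]
lid x=ay+bz+c [-0.0368 -0.0673  0.4571]
```

```bash
cat >> h.py <<'E'
def to(x,y,z,ax=None):
    """shift in tool units and turn units from the present pose; ax = wanted direction of the closing line, deg"""
    s=arm.get_state();yaw=s["ee_rot"][2];d=np.array([x,y,z])-s["eef_pos"]
    tx=np.array([np.cos(yaw),np.sin(yaw),0]);ty=np.array([np.sin(yaw),-np.cos(yaw),0])
    cur=np.degrees(yaw)-90;da=0 if ax is None else (ax-cur+90)%180-90
    print("units",np.round([d@tx/.025,d@ty/.025,-d[2]/.025,-da/5],2),"now",np.round(s["eef_pos"],4),"axis",round(cur%180,1),"q",np.round(s["q"],2),"t",round(s["t"],2))
E
python3 - <<'E'
from h import *
to(.456,-.298,.10,136.5)
# latch points
for n in("top","scene"):
    p,d=arm.grab_frame(n);W=cloud(n,d).reshape(-1,3)
    q=W[(W[:,0]>.585)&(W[:,0]<.68)&(abs(W[:,1]-.11)<.03)&(W[:,2]>.03)&(W[:,2]<.15)]
    print(n,np.round(q[np.argsort(q[:,2])]*1000).astype(int).tolist()[-60:])
E
```

```text
units [-12.31   9.02   3.81  -4.81] now [ 0.2577 -0.6238  0.1953] axis 112.4 q [-0.89  0.36  0.01  0.   -1.22 -0.29] t 1.85
top [[623, 122, 94], [623, 116, 94], [636, 104, 94], [626, 125, 95], [636, 119, 95], [633, 116, 95], [626, 104, 95], [629, 129, 95], [623, 113, 95], [636, 116, 95], [626, 128, 95], [636, 129, 96], [626, 119, 96], [626, 107, 96], [632, 113, 96], [623, 119, 96], [629, 132, 96], [632, 104, 97], [632, 107, 97], [635, 113, 97], [629, 107, 97], [629, 116, 98], [635, 110, 98], [629, 113, 98], [626, 122, 98], [629, 110, 99], [638, 125, 100], [635, 122, 100], [628, 125, 100], [625, 109, 100], [631, 122, 101], [641, 122, 101], [637, 112, 102], [625, 131, 103], [628, 103, 103], [637, 119, 103], [628, 122, 103], [640, 112, 105], [640, 109, 105], [637, 121, 105], [637, 109, 106], [640, 115, 107], [640, 124, 107], [639, 118, 107], [642, 112, 108], [636, 115, 108], [649, 121, 108], [642, 109, 109], [642, 115, 109], [645, 112, 110], [645, 118, 111], [648, 118, 112], [648, 112, 112], [642, 118, 112], [641, 121, 113], [644, 121, 114], [641, 124, 114], [644, 115, 114], [644, 124, 
[... 299 characters left out ...]
, [640, 120, 76], [622, 99, 76], [619, 96, 76], [638, 110, 77], [622, 104, 77], [630, 97, 89], [635, 126, 91], [631, 100, 92], [635, 132, 92], [637, 104, 92], [637, 116, 93], [636, 99, 94], [630, 102, 94], [638, 108, 94], [636, 104, 96], [634, 108, 96], [628, 111, 97], [629, 104, 97], [624, 129, 97], [632, 105, 97], [637, 109, 97], [626, 107, 98], [635, 99, 98], [628, 130, 98], [629, 116, 98], [627, 100, 98], [629, 122, 99], [628, 111, 100], [637, 109, 101], [640, 111, 102], [635, 106, 102], [629, 115, 103], [637, 108, 106], [644, 109, 109], [642, 105, 110], [640, 109, 111], [643, 110, 112], [647, 110, 113], [643, 121, 114], [647, 116, 114], [644, 113, 115], [643, 109, 116], [643, 115, 117]]
```

```bash
python3 -m crank '[[[-2,1.5,0,-1],[-4,3,0,-2],[-6,4.5,0,-3],[-8,6,0.5,-4],[-10,7.5,1.5,-4.8],[-11.5,8.5,3,-4.8],[-12.3,9,3.8,-4.8],[-12.3,9,3.8,-4.8],[-12.3,9,3.8,-4.8]]]' 0.28 30
python3 - <<'E'
from h import *
to(.456,-.298,.004,136.5)
p,d=arm.grab_frame("top");cv2.imwrite("pics/a.png",cv2.resize(p[190:280,290:410,::-1],(720,540),interpolation=cv2.INTER_CUBIC))
E
```

```text
t: 3.08
eef_pos: [0.4563, -0.2989, 0.1009]
ee_rot: [-3.141, 0.0, -2.33]
force: [-0.6, -0.5, -0.4]
width: 0.063
gripper_force: 0.0
units [-0.02  0.03  3.87 -0.01] now [ 0.4563 -0.2989  0.1009] axis 136.5 q [-0.22  0.23 -0.4   0.   -0.94 -0.54] t 3.08
```

View pics/a.png

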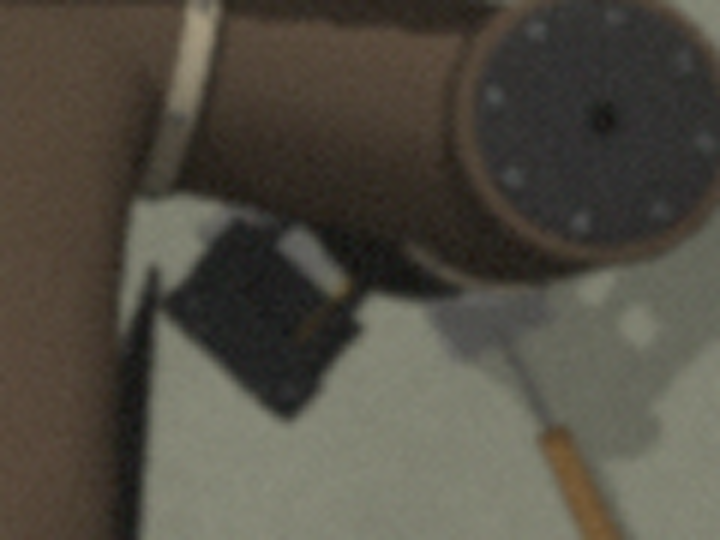

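The top view is blocked by the arm (the black gripper body is at about (265,320) in the crop and the spatula is clear at (490,320)). I'll descend, grip and lift.

```bash
python3 -m crank '[[[0,0,1.8,0],[0,0,3,0],[0,0,3.6,0],[0,0,3.85,0],[0,0,3.85,0],[0,0,3.85,0]]]' - - ; python3 -m crank '[[[0,0,0,0],[0,0,0,0],[0,0,0,0],[0,0,0,0],[0,0,-0.5,0],[0,0,-2,0],[0,0,-4,0],[0,0,-5,0],[0,0,-5,0]]]' 1 40
python3 - <<'E'
from h import *
to(.513,.109,.14,92)
E
```

```text
t: 3.88
eef_pos: [0.4568, -0.2988, 0.0051]
ee_rot: [-3.14, 0.001, -2.331]
force: [-0.0, 0.0, 0.6]
width: 0.0631
gripper_force: 0.0
t: 5.0
eef_pos: [0.4576, -0.299, 0.1324]
ee_rot: [-3.137, 0.002, -2.331]
force: [-0.5, -0.2, -0.5]
width: 0.0002
gripper_force: 0.0
units [-13.36   9.63  -0.31   8.89] now [ 0.4576 -0.299   0.1324] axis 136.5 q [-0.22  0.2  -0.37  0.   -1.   -0.54] t 5.0
```

Run:
```python
from h import *
p,d=arm.grab_frame("scene");cv2.imwrite("pics/b.png",cv2.resize(p[170:290,110:270,::-1],(800,600),interpolation=cv2.INTER_CUBIC))
for th in("plate_thick","plate_mid","plate_thin"): 
    for r in arm.trace(th,"scene"):
        ys,xs=np.nonzero(r["mask"]);print(th,r["extent"],r["score"],px2w("scene",(xs.mean(),ys.mean()),.012))
```

```text
plate_thick [150.3, 233.0, 23.2, 17.0] 0.83 [ 0.45788323 -0.30140929  0.012     ]
plate_thick [275.1, 168.5, 17.5, 22.8] 0.51 [0.57630327 0.18803941 0.012     ]
plate_mid [191.7, 209.8, 20.0, 13.6] 0.45 [ 0.47151156 -0.15647684  0.012     ]
plate_mid [149.5, 234.8, 25.1, 11.2] 0.42 [ 0.45830259 -0.29879803  0.012     ]
plate_thin [207.6, 238.5, 23.0, 14.5] 0.65 [ 0.6067717  -0.20980714  0.012     ]
```

View pics/b.png

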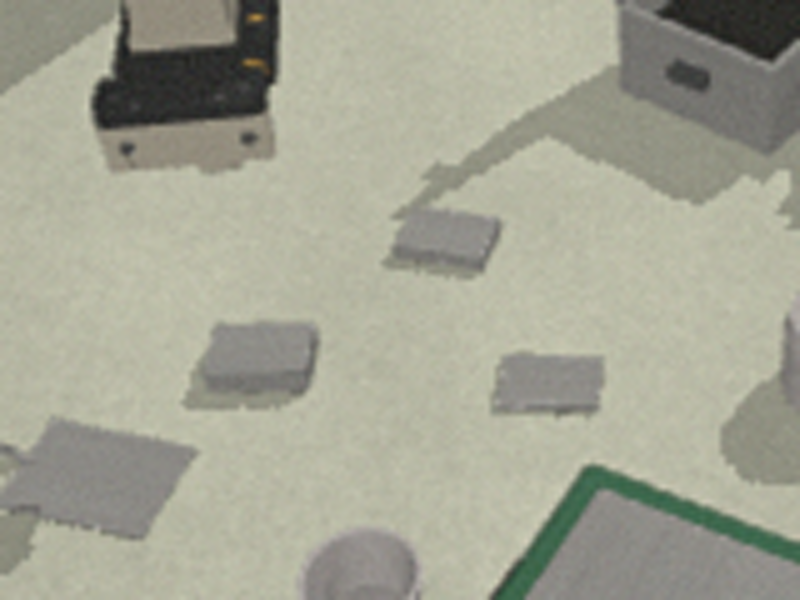

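The thick plate is undisturbed (crop (262,358)); the lift began before the fingers had closed. I'll repeat with a longer dwell.

```bash
python3 -m crank '[[[0,0,0,0],[0,0,0.5,0],[0,0,1,0],[0,0,1.5,0],[0,0,2.5,0],[0,0,4,0],[0,0,4.8,0],[0,0,5.1,0],[0,0,5.1,0],[0,0,5.1,0]]]' 0.28 40 ; python3 -m crank '[[[0,0,0,0],[0,0,0,0],[0,0,0,0],[0,0,0,0],[0,0,0,0],[0,0,0,0],[0,0,0,0]]]' 1 40
```

```text
t: 6.45
eef_pos: [0.4567, -0.2987, 0.0023]
ee_rot: [-3.14, 0.001, -2.331]
force: [0.8, -0.1, 0.9]
width: 0.0632
gripper_force: 0.0
t: 7.32
eef_pos: [0.456, -0.2985, 0.0015]
ee_rot: [3.141, -0.0, -2.331]
force: [-0.3, 0.8, 0.5]
width: 0.002
gripper_force: 0.0
```

Run:
```python
from h import *
p,d=arm.grab_frame("scene");cv2.imwrite("pics/c.png",cv2.resize(p[170:290,90:250,::-1],(800,600),interpolation=cv2.INTER_CUBIC))
print(arm.get_state())
c=arm.get_calibration("scene")
for X in([.456,-.2985,.0015],[.456,-.2985,.018]):
    q=c["mtx"]@(c["R"]@np.array(X)+c["t"]);print(q[:2]/q[2])
```

```text
{'t': 7.375, 'q': array([-2.19889717e-01,  3.54282222e-01, -5.08639839e-01, -5.86180450e-06,
       -7.07948561e-01, -5.40236601e-01]), 'qd': array([ 0.00057021,  0.00026852,  0.00157023,  0.00196567, -0.00069621,
        0.00111915]), 'joint_efforts': array([-1.46874061e-05, -4.88345647e+01,  2.02563322e+01,  4.84086424e+00,
       -9.51579219e-03, -1.12146010e-04]), 'eef_pos': array([ 0.45599796, -0.2984478 ,  0.0014782 ]), 'ee_rot': array([ 3.14152698e+00, -3.49439068e-05, -2.33092710e+00]), 'force': array([-0.56788336,  0.57578756,  0.35974863]), 'moment': array([ 0.04937773,  0.08103747, -0.06272976]), 'gripper_force': 0.0, 'width': 0.0007480171431857923}
[162.25908679 242.63358885]
[161.49736085 238.7338393 ]
```

View pics/c.png

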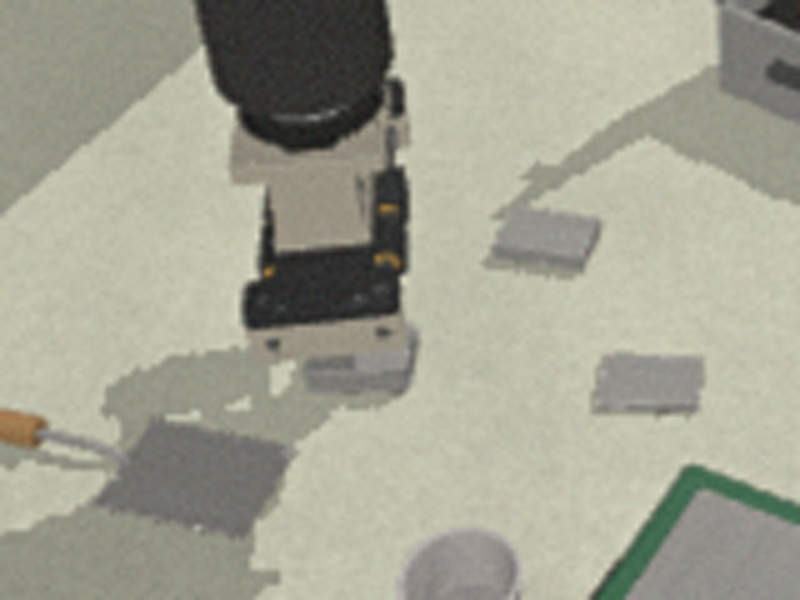

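Run:
```python
from h import *
ax=np.radians(136.5);e=np.array([np.cos(ax),np.sin(ax)]);f=np.array([-e[1],e[0]])
for n in("scene","top"):
    p,d=arm.grab_frame(n);W=cloud(n,d);w=W.reshape(-1,3)
    r=w[:,:2]-[.456,-.2985];a=r@e*1000;b=r@f*1000;z=w[:,2]*1000
    for lo,hi in((3,12),(12,24),(24,45),(45,65),(65,85),(85,110),(110,140)):
        m=(abs(a)<130)&(abs(b)<70)&(z>lo)&(z<hi)
        if m.sum()>3: print(n,lo,hi,m.sum(),"a",np.percentile(a[m],[2,50,98]).round(),"b",np.percentile(b[m],[2,50,98]).round())
to(.456,-.2985,.1)
```

```text
scene 3 12 345 a [-125.  -63.  103.] b [-66.  25.  69.]
scene 12 24 120 a [-25. -17.  10.] b [-30.  -5.  29.]
scene 85 110 104 a [-91. -88.  83.] b [-38. -11.  37.]
scene 110 140 395 a [-97. -86.  80.] b [-38. -22.  38.]
top 3 12 97 a [ -9.  82. 124.] b [-62.  28.  67.]
top 12 24 7 a [20. 21. 23.] b [ 3. 16. 24.]
top 85 110 11 a [34. 35. 38.] b [-23.   5.  32.]
top 110 140 268 a [24. 61. 97.] b [-38.  -5.  35.]
units [ 0.   -0.   -3.94  0.  ] now [ 0.456  -0.2985  0.0015] axis 136.4 q [-0.22  0.35 -0.51 -0.   -0.71 -0.54] t 7.47
```

```bash
python3 -m crank '[[[0,0,-1.5,0],[0,0,-1.5,0],[0,0,-1.5,0],[0,0,-1.5,0],[0,0,-1.5,0],[0,0,-1.5,0]]]' 0.28 40
python3 - <<'E'
from h import *
ax=np.radians(136.5);e=np.array([np.cos(ax),np.sin(ax)]);f=np.array([-e[1],e[0]])
s=arm.get_state();print(s["eef_pos"],s["width"])
p,d=arm.grab_frame("scene");W=cloud("scene",d);w=W.reshape(-1,3)
r=w[:,:2]-s["eef_pos"][:2];a=r@e*1000;b=r@f*1000;z=w[:,2]*1000
m=(abs(a)<110)&(abs(b)<36)&(z>25)&(z<160)
i=np.argsort(z[m]);print(np.c_[a[m],b[m],z[m]][i][:40].round().astype(int).tolist())
E
```

```text
t: 8.22
eef_pos: [0.4558, -0.2984, 0.0386]
ee_rot: [3.141, -0.0, -2.331]
force: [0.8, -0.2, 0.1]
width: 0.0551
gripper_force: 0.0
[ 0.45578077 -0.29841504  0.0386104 ] 0.05506332349708521
[[-42, -7, 73], [-39, -10, 74], [-42, -5, 74], [-43, 3, 76], [-42, 11, 76], [-43, 6, 77], [-34, -10, 77], [-45, -3, 77], [-44, 0, 77], [-44, 8, 78], [-42, -5, 78], [-39, -11, 79], [-42, -3, 79], [-32, -11, 79], [-41, 11, 79], [-42, 2, 80], [-44, -8, 80], [-42, 8, 80], [-44, -1, 81], [-44, 5, 81], [-43, -9, 82], [-41, 2, 82], [-43, -6, 83], [-42, 10, 84], [-44, -1, 84], [-43, 4, 84], [-45, -4, 85], [-41, 2, 86], [-43, -7, 86], [-43, -9, 86], [-41, 4, 87], [-43, -1, 87], [-43, -4, 87], [-42, 9, 88], [-47, 6, 88], [-43, 6, 89], [-42, -7, 89], [-44, -10, 90], [-44, -5, 91], [-44, -2, 92]]
```

```bash
python3 -m crank '[[[0,0,0.8,0],[0,0,1.4,0],[0,0,1.6,0],[0,0,1.8,0],[0,0,1.9,0],[0,0,1.9,0],[0,0,1.9,0]]]' 0.28 40
python3 - <<'E'
from h import *
ax=np.radians(136.5);e=np.array([np.cos(ax),np.sin(ax)]);f=np.array([-e[1],e[0]])
s=arm.get_state();print(s["eef_pos"],s["width"])
for n in("scene","top"):
    p,d=arm.grab_frame(n);W=cloud(n,d);w=W.reshape(-1,3)
    r=w[:,:2]-s["eef_pos"][:2];a=r@e*1000;b=r@f*1000;z=w[:,2]*1000
    m=(abs(a)<60)&(abs(b)<32)&(z>3)&(z<70)
    i=np.argsort(z[m]);print(n,np.c_[a[m],b[m],z[m]][i][::4].round().astype(int).tolist())
E
```

```text
t: 9.15
eef_pos: [0.4563, -0.2986, -0.0082]
ee_rot: [-3.141, 0.0, -2.331]
force: [-0.3, 0.5, 0.3]
width: 0.0633
gripper_force: 0.0
[ 0.45626253 -0.29855608 -0.00815199] 0.06334899066437705
scene [[-34, 31, 3], [-43, -29, 3], [35, -31, 3], [-21, -11, 3], [-26, -14, 4], [-23, -20, 4], [-36, -3, 4], [-17, 26, 5], [-49, -26, 6], [-19, 23, 6], [-23, -26, 7], [-24, -21, 9], [-6, -29, 10], [-3, -30, 11], [-23, -21, 12], [-22, 19, 13], [-19, 21, 15], [-22, -16, 16], [-17, 24, 17], [-18, 21, 18], [-21, -22, 18], [10, -30, 19], [-19, -25, 20], [9, -28, 21], [-45, -6, 25], [-46, -7, 30], [-49, 6, 31], [-46, 4, 32], [-47, 9, 34], [-48, -5, 37], [-48, 6, 38], [-48, 8, 39], [-48, -3, 41], [-48, 10, 44], [-48, 4, 46], [-47, -1, 48]]
top [[8, 6, 8], [14, 10, 13], [14, 0, 14], [15, 18, 15], [15, 23, 16], [8, 12, 17], [14, -4, 17], [14, -9, 19], [16, 13, 20], [17, -7, 21]]
```

```bash
python3 -m crank '[[[0,0,0.15,0],[0,0,0.3,0],[0,0,0.4,0],[0,0,0.4,0]]]' 0.28 40
python3 - <<'E'
from h import *
ax=np.radians(136.5);e=np.array([np.cos(ax),np.sin(ax)]);f=np.array([-e[1],e[0]])
s=arm.get_state();print(s["eef_pos"],s["width"],s["force"])
p,d=arm.grab_frame("scene");W=cloud("scene",d);w=W.reshape(-1,3)
r=w[:,:2]-s["eef_pos"][:2];a=r@e*1000;b=r@f*1000;z=w[:,2]*1000
m=(abs(a+48)<8)&(abs(b)<12)&(z>-5)&(z<70)
i=np.argsort(z[m]);print(np.c_[a[m],b[m],z[m]][i][:40].round().astype(int).tolist())
E
```

```text
t: 9.75
eef_pos: [0.4557, -0.2984, -0.0189]
ee_rot: [3.141, -0.0, -2.331]
force: [-0.1, -0.7, 0.6]
width: 0.0627
gripper_force: 0.0
[ 0.45572516 -0.29840967 -0.01885808] 0.06273065028021342 [-0.13437032 -0.66322597  0.60727485]
[[-52, 8, -2], [-45, -9, -1], [-42, 8, -1], [-49, -6, 0], [-40, 0, 0], [-55, 5, 0], [-47, 8, 0], [-42, -6, 0], [-47, 11, 0], [-52, 2, 1], [-46, -6, 1], [-45, 2, 1], [-51, 10, 1], [-43, -9, 1], [-41, 5, 1], [-52, 8, 1], [-52, 5, 1], [-46, -4, 1], [-54, -4, 1], [-45, 5, 1], [-44, 11, 2], [-54, -1, 2], [-55, -9, 2], [-50, -4, 2], [-50, 2, 2], [-50, -1, 2], [-51, -9, 2], [-55, -7, 3], [-51, 4, 4], [-49, -1, 5], [-45, 9, 15], [-46, 6, 16], [-46, -9, 18], [-48, 11, 18], [-47, -6, 19], [-46, 2, 19], [-47, 0, 20], [-48, -3, 21], [-49, 5, 22], [-48, 7, 22]]
```

```bash
python3 -m crank '[[[0,0,0.1,0],[0,0,0.2,0],[0,0,0.2,0],[0,0,0.2,0],[0,0,0.2,0],[0,0,0.2,0],[0,0,0.2,0],[0,0,0.2,0]]]' 1 40
python3 - <<'E'
from h import *
print(arm.get_state())
E
```

```text
t: 10.8
eef_pos: [0.4559, -0.2984, -0.0235]
ee_rot: [3.141, -0.0, -2.331]
force: [0.5, 0.3, -3.6]
width: 0.0403
gripper_force: 38.6
{'t': 10.8, 'q': array([-2.19921948e-01,  3.91468775e-01, -5.29304987e-01, -1.19909563e-05,
       -6.50137899e-01, -5.40212050e-01]), 'qd': array([ 3.04624542e-04, -2.91824709e-05,  2.83933820e-04,  6.76645457e-04,
        8.89041379e-04,  2.20127083e-03]), 'joint_efforts': array([-2.04834789e-03, -5.20019603e+01,  1.97989476e+01,  4.89768103e+00,
       -1.11953143e-02, -1.03272130e-03]), 'eef_pos': array([ 0.45593578, -0.2984493 , -0.02351176]), 'ee_rot': array([ 3.14149001e+00, -5.30950087e-05, -2.33093987e+00]), 'force': array([ 0.53139672,  0.27529847, -3.58556596]), 'moment': array([ 0.02755209, -0.03210813, -0.0054108 ]), 'gripper_force': 38.55208479333669, 'width': 0.04034525720398209}
```

```bash
python3 -m crank '[[[0,0,-1,0],[0,0,-3,0],[-1,0.7,-4.6,2],[-3,2.1,-4.6,4],[-5,3.5,-4.6,6],[-7,4.9,-4.6,8],[-9,6.3,-4.6,8.9],[-11,7.7,-4.6,8.9],[-12.7,9,-4.6,8.9],[-13.4,9.5,-4.6,8.9],[-13.4,9.5,-4.6,8.9],[-13.4,9.5,-4.6,8.9]]]' - -
python3 - <<'E'
from h import *
to(.515,.109,.0275,92)
p,d=arm.grab_frame("scene");cv2.imwrite("pics/d.png",cv2.resize(p[100:220,210:370,::-1],(800,600),interpolation=cv2.INTER_CUBIC))
E
```

```text
t: 12.3
eef_pos: [0.5142, 0.1077, 0.0913]
ee_rot: [-3.141, -0.001, -3.107]
force: [0.3, 0.3, -3.5]
width: 0.0402
gripper_force: 38.6
units [-0.03  0.05  2.55 -0.01] now [0.5142 0.1077 0.0913] axis 92.0 q [ 0.58  0.21 -0.46 -0.   -0.91 -2.12] t 12.3
```

View pics/d.png

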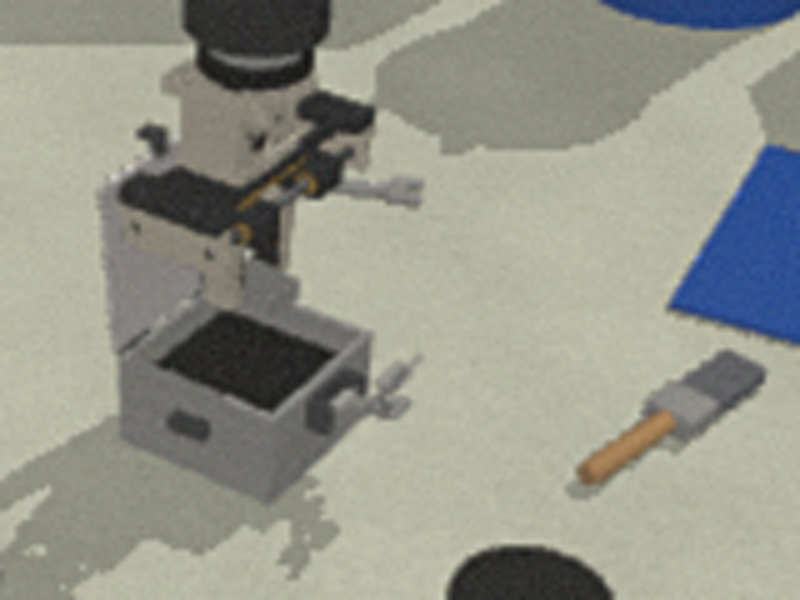

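The plate is held over the well (crop (270,290)) and clear of the lid. I'll lower and release it with a small opening.

```bash
python3 -m crank '[[[0,0,1.2,0],[0,0,2,0],[0,0,2.3,0],[0,0,2.45,0],[0,0,2.55,0],[0,0,2.55,0]]]' - - ; python3 -m crank '[[[0,0,0.02,0],[0,0,0.02,0],[0,0,0.02,0],[0,0,0.02,0],[0,0,-1,0],[0,0,-2.5,0],[0,0,-4,0],[0,0,-5,0],[0,0,-5,0]]]' 0.4 -
python3 - <<'E'
from h import *
to(.601,-.2045,.08,124)
E
```

```text
t: 13.1
eef_pos: [0.515, 0.1081, 0.0282]
ee_rot: [3.141, 0.001, -3.108]
force: [0.6, -0.5, -3.5]
width: 0.0405
gripper_force: 38.6
t: 14.22
eef_pos: [0.516, 0.1086, 0.155]
ee_rot: [3.14, 0.004, -3.107]
force: [-0.1, 0.6, -0.6]
width: 0.0527
gripper_force: 0.0
units [ -2.97 -12.63   3.    -6.41] now [0.516  0.1086 0.155 ] axis 92.0 q [ 0.58  0.14 -0.37  0.   -1.05 -2.12] t 14.22
```

```bash
python3 -m crank '[[[0,-1.5,0,0],[-0.3,-3.5,0,-1],[-0.6,-5.5,0,-2],[-1,-7.5,0.5,-3],[-2,-9.5,1.5,-5],[-2.6,-11.5,2.5,-6.4],[-3,-12.6,3,-6.4],[-3,-12.6,4.5,-6.4],[-3,-12.6,5.5,-6.4],[-3,-12.6,6,-6.4],[-3,-12.6,6,-6.4]]]' 0.4 -
python3 - <<'E'
from h import *
to(.601,-.2045,-.0235,124.4)
for n in("scene","top"):
    arm.grab_frame(n)
    for r in arm.trace("plate_thin",n)[:2]:
        ys,xs=np.nonzero(r["mask"]);print(n,r["score"],len(xs),px2w(n,(xs.mean(),ys.mean()),.005))
E
```

```text
t: 15.6
eef_pos: [0.5996, -0.2042, 0.0017]
ee_rot: [3.14, -0.002, -2.549]
force: [-0.2, -0.9, -0.3]
width: 0.0528
gripper_force: 0.0
units [-0.04 -0.04  1.01 -0.09] now [ 0.5996 -0.2042  0.0017] axis 124.0 q [-0.02  0.47 -0.3   0.   -0.8  -0.96] t 15.6
scene 0.66 105 [ 0.60862129 -0.21562758  0.005     ]
```

```bash
python3 -m crank '[[[0,0,0.5,0],[0,0,0.9,0],[0,0,1.05,0],[0,0,1.1,0],[0,0,1.1,0]]]' - - ;python3 -m crank '[[[0,0,0.06,0],[0,0,0.12,0],[0,0,0.12,0]]]' - -; python3 -m crank '[[[0,0,0.06,0],[0,0,0.12,0],[0,0,0.12,0]]]' - -
```

```text
t: 16.42
eef_pos: [0.6005, -0.2043, -0.0248]
ee_rot: [-3.142, -0.0, -2.549]
force: [0.6, -0.1, -0.9]
width: 0.0524
gripper_force: 0.0
t: 16.8
eef_pos: [0.6003, -0.2043, -0.0278]
ee_rot: [3.142, -0.0, -2.549]
force: [-0.4, -0.5, 0.3]
width: 0.0524
gripper_force: 0.0
t: 17.18
eef_pos: [0.6003, -0.2043, -0.0308]
ee_rot: [3.142, -0.0, -2.549]
force: [-0.3, 0.2, 0.3]
width: 0.0526
gripper_force: 0.0
```

```bash
python3 -m crank '[[[0,0,0.06,0],[0,0,0.1,0]]]' - - ;python3 -m crank '[[[0,0,0.05,0],[0,0,0.05,0]]]' 0.48 -;python3 - <<'E'
from h import *
s=arm.get_state();ax=np.radians(124);e=np.array([np.cos(ax),np.sin(ax)]);f=np.array([-e[1],e[0]])
p,d=arm.grab_frame("scene");W=cloud("scene",d);w=W.reshape(-1,3)
r=w[:,:2]-s["eef_pos"][:2];a=r@e*1000;b=r@f*1000;z=w[:,2]*1000
m=(a<-32)&(a>-50)&(abs(b)<11)&(z>-5)&(z<50)
i=np.argsort(z[m]);print(s["width"],s["force"],np.c_[a[m],b[m],z[m]][i].round().astype(int).tolist())
E
```

```text
t: 17.42
eef_pos: [0.6004, -0.2043, -0.0311]
ee_rot: [-3.141, -0.0, -2.548]
force: [-7.9, 4.0, 24.8]
width: 0.0527
gripper_force: 12.7
t: 17.68
eef_pos: [0.6015, -0.2045, -0.0311]
ee_rot: [-3.139, 0.002, -2.548]
force: [-6.2, 3.7, 24.8]
width: 0.0461
gripper_force: 12.6
0.04611609079651245 [-6.2112815   3.6632278  24.77113161] [[-40, 9, -1], [-36, -2, 0], [-44, -3, 0], [-36, -10, 0], [-48, -3, 0], [-37, 1, 0], [-41, 0, 1], [-38, 10, 1], [-45, 6, 1], [-33, -10, 1], [-41, -5, 1], [-45, 3, 1], [-41, -3, 1], [-38, 7, 1], [-46, 8, 2], [-49, -9, 2], [-38, -8, 2], [-49, -6, 2], [-43, 6, 2], [-39, 4, 2], [-46, -9, 2], [-46, 0, 2], [-42, -8, 3], [-43, 3, 3], [-40, -5, 4], [-47, -6, 4], [-36, -2, 4], [-37, 9, 4], [-37, -5, 5], [-38, 6, 6], [-38, 4, 6], [-39, 0, 7], [-35, -11, 7], [-40, -8, 9], [-37, 3, 9], [-38, 0, 10], [-39, 9, 10], [-39, 6, 10], [-39, -5, 11], [-40, -8, 13], [-41, -3, 14]]
```

```bash
python3 -m crank '[[[0,0,-0.22,0],[0,0,-0.22,0],[0,0,-0.22,0],[0,0,-0.22,0],[0,0,-0.22,0]]]' 1 35; python3 -m crank '[[[0,0,-0.1,0],[0,0,-0.5,0],[0,0,-1.5,0],[0,0,-3,0],[0,0,-4.6,0],[0,0,-5,0],[0,0,-5,0]]]' - -
python3 - <<'E'
from h import *
to(.516,.1085,.11,92)
E
```

```text
t: 18.35
eef_pos: [0.6009, -0.2044, -0.0282]
ee_rot: [-3.141, 0.001, -2.549]
force: [-1.7, 2.3, 11.4]
width: 0.0389
gripper_force: 35.0
t: 19.23
eef_pos: [0.6005, -0.2043, 0.0965]
ee_rot: [-3.141, 0.001, -2.549]
force: [0.9, 0.3, -1.8]
width: 0.0387
gripper_force: 35.0
units [-4.18 12.27 -0.54  6.39] now [ 0.6005 -0.2043  0.0965] axis 123.9 q [-0.02  0.37 -0.21 -0.   -0.99 -0.96] t 19.23
```

```bash
python3 -m crank '[[[-0.5,1.5,-0.5,1],[-1.2,3.5,-0.5,2.5],[-1.9,5.5,-0.5,4.5],[-2.6,7.5,-0.5,6.4],[-3.3,9.5,-0.5,6.4],[-4,11.5,-0.5,6.4],[-4.18,12.27,-0.5,6.4],[-4.18,12.27,-0.5,6.4],[-4.18,12.27,-0.5,6.4]]]' - -
python3 - <<'E'
from h import *
to(.515,.1081,.0413,92)
E
```

```text
t: 20.35
eef_pos: [0.5152, 0.1079, 0.1075]
ee_rot: [-3.141, -0.002, -3.108]
force: [-0.0, 0.5, -0.7]
width: 0.0391
gripper_force: 35.0
units [ 0.01  0.01  2.65 -0.01] now [0.5152 0.1079 0.1075] axis 91.9 q [ 0.58  0.19 -0.43 -0.   -0.95 -2.12] t 20.35
```

```bash
python3 -m crank '[[[0,0,1.3,0],[0,0,2.1,0],[0,0,2.4,0],[0,0,2.55,0],[0,0,2.65,0],[0,0,2.65,0]]]' - - ; python3 -m crank '[[[0,0,0,0],[0,0,0,0],[0,0,0,0],[0,0,0,0],[0,0,-1,0],[0,0,-2.5,0],[0,0,-4,0],[0,0,-6,0],[0,0,-7,0],[0,0,-7,0],[0,0,-7,0]]]' 0.4 -
python3 - <<'E'
from h import *
to(.515,.1081,.0413,92)
p,d=arm.grab_frame("scene");cv2.imwrite("pics/e.png",cv2.resize(p[100:220,210:370,::-1],(800,600),interpolation=cv2.INTER_CUBIC))
W=cloud("scene",d);w=W.reshape(-1,3)
for n in("top","scene"):
    if n=="top": p,d=arm.grab_frame(n);w=cloud(n,d).reshape(-1,3)
    m=(abs(w[:,0]-.515)<.05)&(abs(w[:,1]-.109)<.05)&(w[:,2]>.060)&(w[:,2]<.085)
    q=w[m]*1000
    if m.sum()>8: print(n,m.sum(),q.mean(0),np.percentile(q[:,2],[5,50,95]),cv2.minAreaRect(q[:,:2].astype(np.float32)))
E
```

```text
t: 21.1
eef_pos: [0.516, 0.1086, 0.0427]
ee_rot: [3.141, 0.001, -3.108]
force: [0.1, -0.2, -1.3]
width: 0.0387
gripper_force: 35.0
t: 22.48
eef_pos: [0.5152, 0.1084, 0.2166]
ee_rot: [-3.142, -0.001, -3.108]
force: [-1.2, 0.1, -0.5]
width: 0.0526
gripper_force: 0.0
units [ 0.01 -0.01  7.01 -0.01] now [0.5152 0.1084 0.2166] axis 91.9 q [ 0.58  0.1  -0.28 -0.   -1.19 -2.12] t 22.48
top 125 [500.41907142 110.8051227   73.16733172] [68.2513926  73.0746373  77.61917122] ((500.8377380371094, 110.59235382080078), (38.65816116333008, 30.937946319580078), 87.72216796875)
scene 125 [500.41907142 110.8051227   73.16733172] [68.2513926  73.0746373  77.61917122] ((500.8377380371094, 110.59235382080078), (38.65816116333008, 30.937946319580078), 87.72216796875)
```

View pics/e.png

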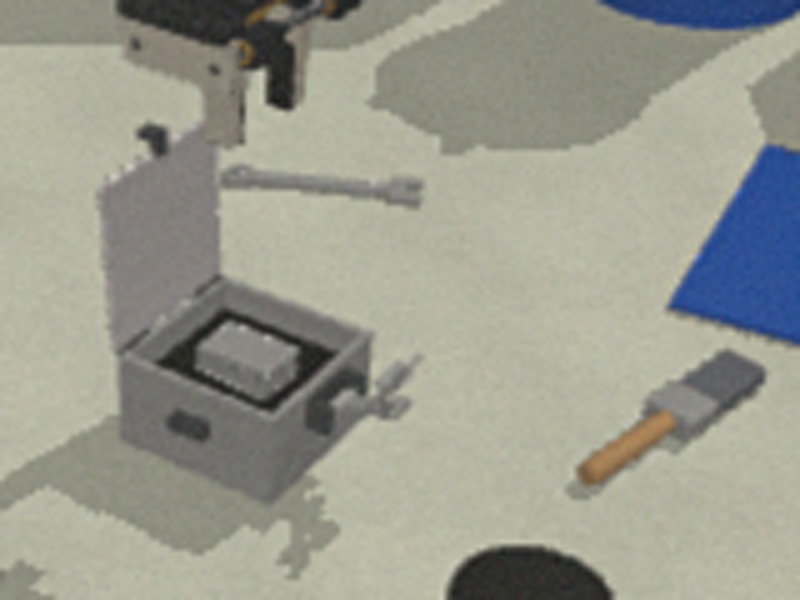

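The stack sits centrally, flat in the well (crop (245,355)), its top at rim level, and the latch is untouched at (390,385). Next I'll go behind the lid with the fingers shut.

```bash
python3 -m crank '[[[1,0.3,0,0],[2.5,0.8,0,0],[3.8,1.4,0,0],[4.1,1.4,0,0],[4.1,1.4,0,0],[4.1,1.4,0,0]]]' 1 20
python3 - <<'E'
from h import *
to(.412,.14,.14,92)
p,d=arm.grab_frame("scene");w=cloud("scene",d).reshape(-1,3);s=arm.get_state()["eef_pos"]
r=(w-s)*1000;m=(abs(r[:,0])<20)&(abs(r[:,1])<45)&(r[:,2]<90)&(r[:,2]>5)
print("finger z",np.sort(r[m][:,2])[:10].round(),"x",np.percentile(r[m][:,0],[2,98]).round(),"y",np.percentile(r[m][:,1],[2,98]).round())
m=(w[:,0]<.47)&(w[:,0]>.42)&(abs(w[:,1]-.1)<.09)&(w[:,2]>.19)&(w[:,2]<.225);q=w[m]*1000;print("lid top",np.percentile(q,[2,50,98],axis=0).round())
E
```

```text
t: 23.32
eef_pos: [0.4127, 0.1399, 0.217]
ee_rot: [-3.141, -0.0, -3.108]
force: [-0.5, -0.1, 0.8]
width: 0.0014
gripper_force: 0.0
units [ 0.03  0.01  3.08 -0.01] now [0.4127 0.1399 0.217 ] axis 91.9 q [ 0.78 -0.06 -0.45  0.   -1.19 -2.32] t 23.32
finger z [33. 33. 35. 36. 37. 38. 38. 38. 38. 38.] x [-11.  12.] y [-24.  17.]
lid top [[426.  42. 191.]
 [439. 101. 202.]
 [444. 165. 219.]]
```

```bash
python3 -m crank '[[[0,0,1.5,0],[0,0,2.6,0],[0,0,2.9,0],[0,0,2.9,0],[0,0,2.9,0]]]' - - ; python3 -m crank '[[[-0.4,0,0,0],[-0.8,0,0,0],[-1.3,0,0.03,0],[-1.8,0,0.1,0],[-2.3,0,0.25,0],[-2.8,0,0.45,0],[-3.25,0,0.72,0],[-3.65,0,1.02,0],[-4,0,1.4,0],[-4.3,0,1.8,0],[-4.55,0,2.25,0],[-4.55,0,2.25,0]]]' - -
python3 - <<'E'
from h import *
print(arm.get_state()["force"])
p,d=arm.grab_frame("top");w=cloud("top",d)[160:250,170:250].reshape(-1,3)
m=(w[:,2]>.082)&(w[:,2]<.16)&(w[:,1]<.11);q=w[m];A=np.c_[q[:,0],np.ones(len(q))];print(m.sum(),np.linalg.lstsq(A,q[:,2],rcond=None)[0])
E
```

```text
t: 24.0
eef_pos: [0.4129, 0.1404, 0.1458]
ee_rot: [3.141, 0.001, -3.108]
force: [-0.7, -0.1, -0.2]
width: 0.0
gripper_force: 0.0
t: 25.5
eef_pos: [0.5251, 0.1433, 0.087]
ee_rot: [-3.14, -0.002, -3.108]
force: [0.9, -1.5, 0.2]
width: 0.0005
gripper_force: 0.0
[ 0.8680051  -1.49240669  0.17026726]
412 [0.14553404 0.02362127]
```

```bash
python3 -m crank '[[[-0.15,0,0.4,0],[-0.22,0,0.8,0],[-0.3,0,1.15,0],[-0.3,0,1.35,0],[-0.3,0,1.5,0],[-0.3,0,1.55,0],[-0.3,0,1.55,0]]]' - -
python3 - <<'E'
from h import *
p,d=arm.grab_frame("scene");cv2.imwrite("pics/f.png",cv2.resize(p[100:220,210:370,::-1],(800,600),interpolation=cv2.INTER_CUBIC))
E
```

```text
t: 26.42
eef_pos: [0.5331, 0.1441, 0.0497]
ee_rot: [-3.142, -0.0, -3.108]
force: [-0.3, 0.2, 0.0]
width: 0.0003
gripper_force: 0.0
```

View pics/f.png

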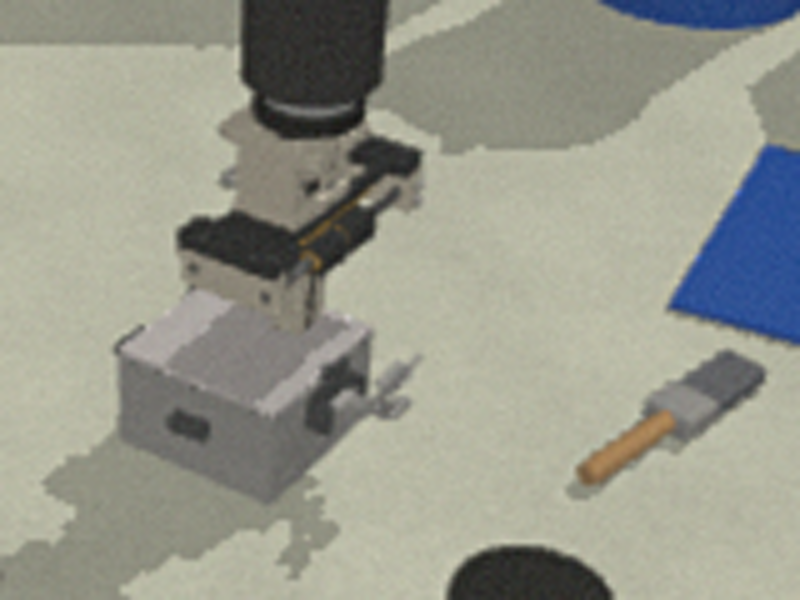

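The lid is down (crop (240,350)) with the fingers resting at (295,315). I'll press it home.

```bash
python3 -m crank '[[[0,0,0.08,0],[0,0,0.14,0],[0,0,0.14,0]]]' - -
python3 - <<'E'
from h import *
print(arm.get_state()["force"],arm.get_state()["eef_pos"])
p,d=arm.grab_frame("scene");w=cloud("scene",d).reshape(-1,3)
m=(w[:,0]>.455)&(w[:,0]<.575)&(abs(w[:,1]-.09)<.04)&(w[:,2]>.06)&(w[:,2]<.11);q=w[m];A=np.c_[q[:,:2]-[.513,.1],np.ones(len(q))];k=np.linalg.lstsq(A,q[:,2],rcond=None)[0];res=np.abs(A@k-q[:,2]);g=res<.004;print(m.sum(),np.linalg.lstsq(A[g],q[g,2],rcond=None)[0])
E
```

```text
t: 26.85
eef_pos: [0.5334, 0.1442, 0.0492]
ee_rot: [3.142, 0.001, -3.107]
force: [-11.5, -0.8, 26.0]
width: 0.0005
gripper_force: 13.5
[-11.45578207  -0.80355673  26.00064938] [0.5334464  0.14416818 0.04918131]
470 [-0.00205652  0.00562432  0.08186977]
```

```bash
python3 -m crank '[[[0,0,-1,0],[0,0,-3,0],[1,0,-5,0],[2,0,-6,0],[3.5,0,-6.5,0],[4,0,-6.5,0],[4,0,-6.5,0]]]' 0.6 -
python3 - <<'E'
from h import *
for n in("top","scene"):
    p,d=arm.grab_frame(n);W=cloud(n,d);w=W.reshape(-1,3)
    m=(w[:,0]>.57)&(w[:,0]<.605)&(abs(w[:,1]-.111)<.02)&(w[:,2]>.084)&(w[:,2]<.1)
    q=w[m]*1000;print(n,"keeper",m.sum(),q.mean(0).round(1),np.percentile(q,[3,97],axis=0).round(1).tolist())
    m=(w[:,0]>.634)&(w[:,0]<.67)&(abs(w[:,1]-.111)<.03)&(w[:,2]>.103)&(w[:,2]<.14)
    q=w[m]*1000;print(n,"tab",m.sum(),q.mean(0).round(1),np.percentile(q,[3,97],axis=0).round(1).tolist())
    m=(w[:,0]>.61)&(w[:,0]<.69)&(abs(w[:,1]-.111)<.03)&(w[:,2]>.03)&(w[:,2]<.14)
    np.save(n+"_latch.npy",w[m]*1000)
    m=(w[:,0]>.43)&(w[:,0]<.60)&(abs(w[:,1]-.111)<.1)&(w[:,2]>.0745)&(w[:,2]<.086);q=w[m]*1000
    print(n,"lid",m.sum(),cv2.minAreaRect(q[:,:2].astype(np.float32)),q.mean(0))
    t=p[120:220]if 0 else p
    a=(t[170:200,185:230] if n=="top" else t[150:200,255:305])[...,::-1];a=cv2.resize(a,(390,390*a.shape[0]//a.shape[1]),interpolation=cv2.INTER_CUBIC)
    a=cv2.copyMakeBorder(a,0,390-a.shape[0],0,5,cv2.BORDER_CONSTANT);b=a if n=="top" else np.hstack([b,a])
cv2.imwrite("pics/g.png",b)
to(.645,.114,.15,92)
E
```

```text
t: 27.78
eef_pos: [0.4329, 0.1408, 0.209]
ee_rot: [3.141, 0.001, -3.107]
force: [0.8, 0.0, 1.2]
width: 0.0349
gripper_force: 0.0
top keeper 13 [585.7 117.   88.4] [[574.0, 110.0, 84.3], [592.9, 127.7, 93.9]]
top tab 23 [642.2 117.  110.1] [[636.3, 108.8, 104.1], [648.4, 124.4, 117.1]]
top lid 927 ((518.8075561523438, 111.82138061523438), (149.12254333496094, 129.5900421142578), 2.189112424850464) [539.43054239 102.48666866  80.40769194]
scene keeper 17 [586.  109.8  87.9] [[573.5, 93.7, 84.1], [592.2, 120.4, 93.6]]
scene tab 13 [642.4 110.8 111. ] [[638.3, 105.4, 103.8], [646.0, 119.0, 116.6]]
scene lid 862 ((516.4008178710938, 109.71343231201172), (151.9345703125, 135.03781127929688), 1.8956176042556763) [516.62526015 103.91804957  81.45031211]
units [-8.41 -1.36  2.34 -0.01] now [0.4337 0.1408 0.2084] axis 92.0 q [ 0.75 -0.02 -0.43  0.   -1.17 -2.28] t 27.88
```

View pics/g.png

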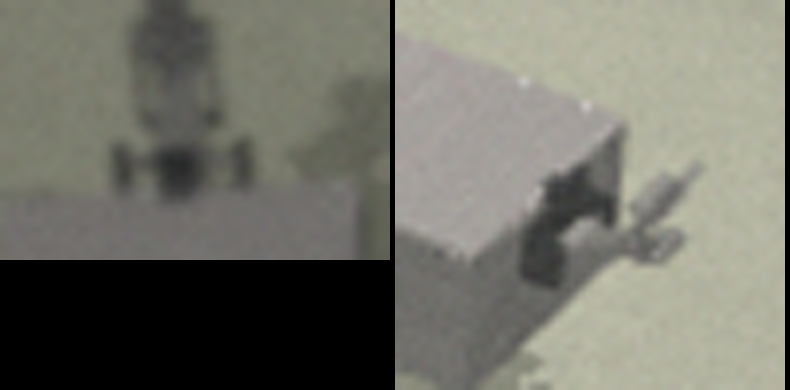

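Run:
```python
from h import *
print("tab end scene",px2w("scene",(293.7,171.5),.115),"top",px2w("top",(204.8,170.3),.115))
print("keeper top",px2w("top",(205.3,189),.0905), "tab mid top",px2w("top",(204.9,174),.108))
# triangulate from both cameras
K=[arm.get_calibration(n) for n in("scene","top")]
X=cv2.triangulatePoints(*[k["mtx"]@np.c_[k["R"],k["t"]] for k in K],np.array([[293.7],[171.5]]),np.array([[204.8],[170.3]]));print((X[:3]/X[3]).ravel())
# fit latch model (L, link, pivot shift) to depth points in x-z
from scipy.optimize import least_squares
for n in("top","scene"):
    q=np.load(n+"_latch.npy");q=q[q[:,2]>85];c=np.polyfit(q[:,2],q[:,0],1);print(n,len(q),"claw slope deg",np.degrees(np.arctan(c[0])),"x at z=110",np.polyval(c,110),"y",q[:,1].mean(),np.percentile(q[:,1],[3,97]))
```

```text
tab end scene [0.64759752 0.11858801 0.115     ] top [0.63990529 0.11197855 0.115     ]
keeper top [0.58582701 0.11204947 0.0905    ] tab mid top [0.62976502 0.11218025 0.108     ]
[0.64329842 0.11438582 0.11421081]
top 75 claw slope deg 37.046469314670354 x at z=110 641.0436185660317 y 116.97731896165993 [103.70848685 131.48147719]
scene 38 claw slope deg 28.239356199679087 x at z=110 640.0316485310401 y 110.90718667551513 [ 98.83964244 129.21485222]
```

```bash
python3 -m crank '[[[-2,-0.4,0,0],[-4.2,-0.8,0.5,0],[-6.4,-1.1,1.5,0],[-8,-1.36,3,0],[-8.25,-1.36,3.1,0],[-8.25,-1.36,3.1,0],[-8.25,-1.36,3.1,0]]]' - -
python3 - <<'E'
from h import *
to(.641,.114,.0745,92)
E
```

```text
t: 28.75
eef_pos: [0.6407, 0.1141, 0.1324]
ee_rot: [3.141, 0.001, -3.107]
force: [0.6, -0.9, 1.1]
width: 0.0351
gripper_force: 0.0
units [-0.01 -0.    2.31 -0.01] now [0.6407 0.1141 0.1324] axis 92.0 q [ 0.48  0.36 -0.13  0.   -1.08 -2.01] t 28.75
```

```bash
python3 -m crank '[[[0,0,1.2,0],[0,0,2,0],[0,0,2.3,0],[0,0,2.3,0]]]' - - ; python3 -m crank '[[[0,0,0,0],[0,0,0,0],[0,0,0,0],[0,0,0,0]]]' 1 12
```

```text
t: 29.25
eef_pos: [0.6407, 0.1141, 0.0748]
ee_rot: [3.141, 0.001, -3.107]
force: [0.4, -0.4, 0.1]
width: 0.0351
gripper_force: 0.0
t: 29.75
eef_pos: [0.6415, 0.1144, 0.0744]
ee_rot: [3.141, 0.002, -3.107]
force: [1.0, 3.1, 2.2]
width: 0.0154
gripper_force: 12.0
```

Run:
```python
import numpy as np
def P(H,s):
    H=np.array(H,float);d=np.hypot(*H);al=np.arccos((d*d+256-44.8**2)/(2*d*16));th=np.arctan2(H[0],H[1])+al
    pin=16*np.array([np.sin(th),np.cos(th)]);v=(H-pin)/44.8
    return pin+v*(44.8+s),np.degrees(th)-60,np.degrees(np.arctan2(*v)),H+v*[1,1]*0
p0=np.array([49.5,53.7])
for s in(17,19,21):
    print("s",s)
    for H in((39,38),(30,45),(20,51),(10,52),(0,51),(-8,50),(-9,46),(-9,42),(-8.5,38),(-8,35.5)):
        p,L,psi,_=P(H,s);print(H,"L",round(np.radians(L),2),"psi",psi.round(),"P",p.round(1),"units x,z",((-(p-p0)/25)).round(2))
```

```text
s 17
(39, 38) L 0.55 psi 31.0 P [47.7 52.6] units x,z [0.07 0.04]
(30, 45) L 0.37 psi 18.0 P [35.4 61.1] units x,z [ 0.56 -0.3 ]
(20, 51) L 0.1 psi 7.0 P [22.  67.9] units x,z [ 1.1  -0.57]
(10, 52) L 0.04 psi -5.0 P [ 8.4 68.9] units x,z [ 1.64 -0.61]
(0, 51) L -0.02 psi -18.0 P [-5.2 67.2] units x,z [ 2.19 -0.54]
(-8, 50) L -0.16 psi -27.0 P [-15.7  65.1] units x,z [ 2.61 -0.46]
(-9, 46) L 0.03 psi -31.0 P [-17.8  60.6] units x,z [ 2.69 -0.27]
(-9, 42) L 0.24 psi -33.0 P [-18.3  56.3] units x,z [ 2.71 -0.1 ]
(-8.5, 38) L 0.49 psi -33.0 P [-17.8  52.2] units x,z [2.69 0.06]
(-8, 35.5) L 0.68 psi -32.0 P [-17.   49.9] units x,z [2.66 0.15]
s 19
(39, 38) L 0.55 psi 31.0 P [48.8 54.3] units x,z [ 0.03 -0.02]
(30, 45) L 0.37 psi 18.0 P [36. 63.] units x,z [ 0.54 -0.37]
(20, 51) L 0.1 psi 7.0 P [22.3 69.9] units x,z [ 1.09 -0.65]
(10, 52) L 0.04 psi -5.0 P [ 8.2 70.9] units x,z [ 1.65 -0.69]
(0, 51) L -0.02 psi -18.0 P [-5.8 69.1] units x,z [ 2.21 -0.62]
(-8, 50) L -0.16 psi -27.0 P [-16.7  66.9] units x,z [ 2.65 -0.53]
(-9, 46) L 0.03 psi -31.0 P [-18.8  62.3] units x,z [ 2.73 -0.34]
(-9, 42) L 0.24 psi -33.0 P [-19.3  57.9] units x,z [ 2.75 -0.17]
(-8.5, 38) L 0.49 psi -33.0 P [-18.9  53.9] units x,z [ 2.74 -0.01]
(-8, 35.5) L 0.68 psi -32.0 P [-18.1  51.6] units x,z [2.7  0.08]
s 21
(39, 38) L 0.55 psi 31.0 P [49.8 56. ] units x,z [-0.01 -0.09]
(30, 45) L 0.37 psi 18.0 P [36.7 64.9] units x,z [ 0.51 -0.45]
(20, 51) L 0.1 psi 7.0 P [22.5 71.8] units x,z [ 1.08 -0.73]
(10, 52) L 0.04 psi -5.0 P [ 8.  72.9] units x,z [ 1.66 -0.77]
(0, 51) L -0.02 psi -18.0 P [-6.4 71. ] units x,z [ 2.24 -0.69]
(-8, 50) L -0.16 psi -27.0 P [-17.6  68.7] units x,z [ 2.68 -0.6 ]
(-9, 46) L 0.03 psi -31.0 P [-19.8  64. ] units x,z [ 2.77 -0.41]
(-9, 42) L 0.24 psi -33.0 P [-20.4  59.6] units x,z [ 2.8  -0.24]
(-8.5, 38) L 0.49 psi -33.0 P [-20.   55.6] units x,z [ 2.78 -0.08]
(-8, 35.5) L 0.68 psi -32.0 P [-19.2  53.3] units x,z [2.75 0.02]
```

```bash
python3 -m crank '[[[0.25,0,-0.2,0],[0.54,0,-0.37,0],[0.8,0,-0.5,0],[1.09,0,-0.6,0],[1.37,0,-0.62,0],[1.65,0,-0.6,0],[1.9,0,-0.57,0],[2.2,0,-0.52,0],[2.2,0,-0.52,0]]]' - -; python3 -m crank '[[[0.2,0,0.05,0],[0.4,0,0.1,0],[0.53,0,0.16,0],[0.53,0,0.16,0]]]' - -
```

```text
t: 30.88
eef_pos: [0.585, 0.1119, 0.0866]
ee_rot: [-3.142, -0.0, -3.107]
force: [1.8, 3.9, -1.2]
width: 0.0154
gripper_force: 12.0
t: 31.38
eef_pos: [0.5722, 0.1114, 0.0827]
ee_rot: [-3.142, -0.0, -3.108]
force: [1.4, 5.4, -2.8]
width: 0.0149
gripper_force: 12.0
```

```bash
python3 -m crank '[[[0.02,0,0.1,0],[0.02,0,0.2,0],[0.01,0,0.3,0],[0.01,0,0.3,0]]]' - -; python3 -m crank '[[[-0.03,0,0.1,0],[-0.03,0,0.1,0]]]' - -;python3 -m crank '[[[0,0,0.06,0],[0,0,0.06,0]]]' - -
```

```text
t: 31.88
eef_pos: [0.5721, 0.1114, 0.0751]
ee_rot: [-3.142, -0.0, -3.108]
force: [0.0, 5.1, 2.3]
width: 0.0154
gripper_force: 12.0
t: 32.12
eef_pos: [0.5731, 0.1115, 0.0737]
ee_rot: [-3.142, 0.001, -3.107]
force: [-3.5, 3.4, 11.2]
width: 0.0158
gripper_force: 12.1
t: 32.38
eef_pos: [0.5735, 0.1115, 0.0729]
ee_rot: [3.142, 0.001, -3.107]
force: [-5.7, 3.3, 15.4]
width: 0.0153
gripper_force: 12.1
```

```bash
python3 -m crank '[[[-0.1,0,-0.05,0],[-0.2,0,-0.05,0],[-0.3,0,-0.05,0],[-0.3,0,-0.05,0]]]' - -
python3 - <<'E'
from h import *
print(arm.get_state()["force"])
p,d=arm.grab_frame("scene");cv2.imwrite("pics/h.png",cv2.resize(p[140:200,245:325,::-1],(800,600),interpolation=cv2.INTER_CUBIC))
E
```

```text
t: 32.88
eef_pos: [0.5773, 0.1114, 0.0722]
ee_rot: [-3.141, -0.005, -3.108]
force: [-12.6, 8.2, 12.2]
width: 0.0152
gripper_force: 12.1
[-12.63056439   8.20015041  12.16871278]
```

```bash
python3 -m crank '[[[0.15,0,0,0],[0.15,0,0,0],[0.15,0,0,0],[0.15,0,0,0],[0.15,0,0,0],[0.15,0,-1,0],[0.15,0,-2.5,0],[0.15,0,-4,0],[0.15,0,-4,0],[0.15,0,-4,0]]]' 0.6 -
python3 - <<'E'
from h import *
for n in("scene","top"):
    p,d=arm.grab_frame(n);W=cloud(n,d);w=W.reshape(-1,3)
    m=(w[:,0]>.54)&(w[:,0]<.67)&(abs(w[:,1]-.112)<.022)&(w[:,2]>.05)&(w[:,2]<.14)&((w[:,2]>.085)|(w[:,0]>.594))
    q=w[m]*1000;q=q[np.argsort(q[:,2])];print(n,q.round().astype(int).tolist())
    if n=="scene": cv2.imwrite("pics/i.png",cv2.resize(p[140:200,245:325,::-1],(800,600),interpolation=cv2.INTER_CUBIC))
to(.64,.114,.1,92)
E
```

```text
t: 34.17
eef_pos: [0.5763, 0.1115, 0.1721]
ee_rot: [3.141, -0.0, -3.108]
force: [-0.7, -0.6, -1.2]
width: 0.0351
gripper_force: 0.0
scene [[595, 105, 51], [610, 101, 52], [602, 100, 53], [608, 97, 54], [605, 108, 54], [608, 110, 55], [611, 105, 55], [599, 93, 56], [610, 101, 57], [602, 100, 57], [596, 102, 58], [608, 97, 58], [613, 108, 58], [604, 129, 59], [603, 105, 59], [611, 111, 59], [602, 125, 60], [599, 123, 60], [597, 113, 60], [597, 120, 60], [603, 110, 61], [599, 92, 61], [600, 115, 61], [607, 105, 61], [618, 106, 61], [602, 130, 61], [640, 123, 61], [610, 106, 62], [608, 97, 62], [621, 107, 62], [602, 99, 62], [607, 117, 63], [633, 101, 63], [602, 105, 63], [613, 121, 63], [604, 114, 63], [610, 119, 63], [615, 123, 63], [631, 105, 63], [611, 111, 63], [608, 109, 64], [639, 111, 64], [625, 107, 64], [625, 114, 64], [614, 113, 64], [598, 100, 64], [637, 101, 64], [617, 107, 64], [620, 116, 65], [617, 113, 65], [631, 124, 65], [631, 117, 65], [623, 117, 65], [599, 91, 65], [597, 126, 66], [629, 107, 66], [635, 104, 66], [629, 114, 66], [629, 120, 66], [641, 101, 67], [603, 12
[... 896 characters left out ...]
84, 110, 99], [580, 103, 100], [582, 119, 101], [586, 113, 102], [584, 104, 102], [591, 117, 102], [583, 111, 102], [581, 108, 102], [579, 105, 103], [578, 119, 103], [581, 114, 104], [580, 109, 106], [578, 106, 106], [578, 112, 107], [578, 119, 108], [573, 113, 109], [576, 115, 109], [578, 106, 110], [576, 104, 111], [574, 117, 111], [577, 119, 111], [574, 105, 113], [573, 118, 114], [574, 111, 114]]
top [[549, 107, 85], [561, 95, 86], [558, 94, 86], [565, 110, 86], [549, 116, 86], [577, 132, 86], [561, 132, 86], [542, 125, 88], [567, 91, 88], [561, 116, 89], [573, 120, 112]]
units [-2.56  0.02  2.85 -0.01] now [0.576  0.1113 0.1714] axis 91.9 q [ 0.52  0.23 -0.22 -0.   -1.12 -2.06] t 34.27
```

View pics/i.png

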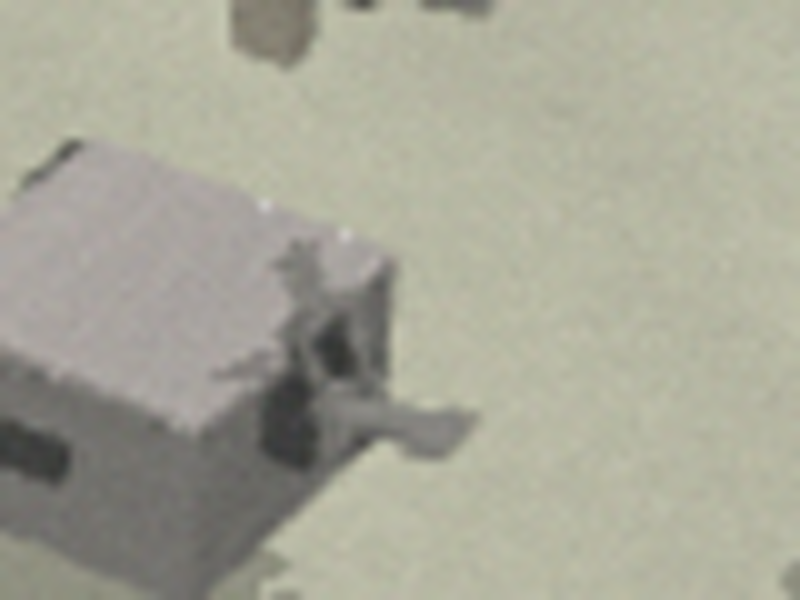

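The claw sits over the keeper (crop (300,330)) and the handle is near level (430,425). Next I'll shut the fingers and push the lever down.

```bash
python3 -m crank '[[[-1,0,0,0],[-2.2,0,0.5,0],[-2.64,0,2.5,0],[-2.64,0,4,0],[-2.64,0,4.4,0],[-2.64,0,4.4,0]]]' 1 20
python3 - <<'E'
from h import *
to(.642,.1137,.06,92)
E
```

```text
t: 35.02
eef_pos: [0.6424, 0.1136, 0.0621]
ee_rot: [-3.141, -0.001, -3.107]
force: [-0.4, -0.2, 1.4]
width: 0.0005
gripper_force: 0.0
units [ 0.02  0.    0.09 -0.01] now [0.6424 0.1136 0.0621] axis 92.0 q [ 0.47  0.43 -0.2   0.   -0.94 -2.01] t 35.02
```

```bash
python3 -m crank '[[[0,0,1,0],[0,0,1.3,0],[0,0,1.5,0],[-0.03,0,1.66,0],[-0.05,0,1.8,0],[-0.05,0,1.96,0],[-0.05,0,2.12,0],[-0.05,0,2.12,0]]]' - -;  python3 -m crank '[[[0.03,0,0.16,0],[0.07,0,0.32,0],[0.13,0,0.48,0],[0.21,0,0.63,0],[0.21,0,0.63,0]]]' - -
python3 - <<'E'
from h import *
print(arm.get_state()["force"])
p,d=arm.grab_frame("scene");w=cloud("scene",d).reshape(-1,3)
m=(w[:,0]>.54)&(w[:,0]<.60)&(abs(w[:,1]-.112)<.022)&(w[:,2]>.086)&(w[:,2]<.14)
q=w[m]*1000;q=q[np.argsort(q[:,2])];print(q.round().astype(int).tolist())
E
```

```text
t: 36.02
eef_pos: [0.6439, 0.1139, 0.0102]
ee_rot: [3.141, 0.0, -3.108]
force: [-1.1, 0.1, 3.4]
width: 0.0006
gripper_force: 1.3
t: 36.65
eef_pos: [0.6383, 0.1137, -0.0067]
ee_rot: [-3.142, -0.001, -3.108]
force: [0.4, 1.0, 1.4]
width: 0.0005
gripper_force: 0.4
[0.38303256 0.98165503 1.35909525]
[[579, 106, 94], [582, 101, 94], [580, 98, 95], [582, 107, 95], [585, 108, 100], [584, 109, 103], [585, 102, 104], [585, 115, 104], [582, 112, 105], [583, 104, 105], [584, 115, 108], [582, 106, 108], [584, 109, 111], [581, 107, 111], [584, 115, 112], [583, 116, 115], [584, 108, 116], [582, 106, 116], [583, 110, 118]]
```

```bash
python3 -m crank '[[[0.08,0,0.11,0],[0.16,0,0.22,0],[0.23,0,0.28,0],[0.3,0,0.34,0],[0.3,0,0.34,0]]]' - -;  python3 - <<'E'
from h import *
print(arm.get_state()["force"])
for n in("scene","top"):
    p,d=arm.grab_frame(n);w=cloud(n,d).reshape(-1,3)
    m=(w[:,0]>.57)&(w[:,0]<.605)&(abs(w[:,1]-.112)<.022)&(w[:,2]>.092)&(w[:,2]<.14)
    q=w[m]*1000;q=q[np.argsort(q[:,2])];print(q.round().astype(int).tolist())
    m=(w[:,0]>.6)&(w[:,0]<.65)&(abs(w[:,1]-.112)<.022)&(w[:,2]>.006)&(w[:,2]<.06)
    q=w[m]*1000;q=q[np.argsort(q[:,2])];print(q.round().astype(int).tolist()[::2])
E
```

```text
t: 37.33
eef_pos: [0.6309, 0.1134, -0.015]
ee_rot: [-3.141, -0.0, -3.108]
force: [1.2, -0.3, -0.5]
width: 0.0002
gripper_force: 0.1
[ 1.2455372  -0.34157815 -0.54380963]
[[580, 99, 94], [582, 101, 94], [580, 104, 96], [583, 106, 104], [584, 103, 110], [581, 107, 111], [580, 108, 114]]
[[620, 97, 7], [639, 117, 21], [639, 98, 24], [642, 106, 25], [639, 116, 26], [639, 129, 27], [639, 97, 29], [639, 116, 30], [638, 98, 33], [642, 98, 34], [642, 104, 35], [638, 97, 37], [640, 120, 38], [637, 98, 41], [640, 113, 42], [642, 122, 42], [638, 121, 45], [637, 97, 46], [641, 98, 47], [641, 104, 48], [641, 117, 53], [642, 101, 54], [640, 104, 56], [643, 93, 60]]
[[582, 128, 92], [589, 125, 92], [582, 122, 93], [589, 100, 93], [592, 128, 93], [579, 107, 93], [585, 103, 93], [585, 125, 93], [589, 128, 93], [579, 100, 94], [582, 106, 94], [592, 119, 94], [585, 100, 94], [595, 94, 94], [592, 113, 94], [601, 116, 94], [579, 103, 95], [588, 106, 95], [591, 106, 95], [591, 103, 95], [579, 128, 96], [594, 106, 96], [582, 100, 96], [582, 125, 96], [591, 125, 96], [579, 116, 96], [604, 113, 96], [582, 11
[... 490 characters left out ...]
6, 121, 105], [599, 133, 105], [599, 118, 105], [599, 121, 106], [596, 106, 106], [583, 118, 106], [599, 90, 106], [602, 124, 106], [599, 103, 107], [599, 96, 107], [583, 112, 107], [602, 102, 107], [602, 127, 107], [605, 106, 107], [598, 106, 107], [595, 102, 108], [605, 90, 108], [601, 96, 108], [598, 109, 108], [598, 124, 108], [583, 115, 108], [595, 90, 108], [595, 127, 108], [601, 99, 109], [583, 121, 110], [595, 124, 110], [601, 130, 110], [601, 105, 110], [595, 130, 110], [595, 133, 110], [598, 127, 110], [604, 96, 112], [594, 99, 112], [585, 117, 112], [604, 120, 113], [600, 93, 113], [585, 108, 113], [585, 114, 113], [585, 111, 114], [584, 120, 116]]
[[610, 118, 29], [606, 118, 34]]
```

```bash
python3 -m crank '[[[-0.5,0,0,0],[-1.2,0,-0.2,0],[-2,0,-2,0],[-2,0,-4,0],[-2,0,-6,0],[-2,0,-7,0],[-2,-2,-8,0],[-2,-4,-8,0],[-2,-6,-8,0],[-2,-6,-8,0],[-2,-6,-8,0]]]' - -;  python3 - <<'E'
from h import *
for n in("scene","top"):
    p,d=arm.grab_frame(n);w=cloud(n,d).reshape(-1,3)
    for lo,hi,xl in((.092,.14,.57),(.008,.05,.596)):
        m=(w[:,0]>xl)&(w[:,0]<.65)&(abs(w[:,1]-.112)<.018)&(w[:,2]>lo)&(w[:,2]<hi)
        q=w[m]*1000;q=q[np.argsort(q[:,2])];print(n,q[:,[0,2]].round().astype(int).tolist())
    m=(w[:,0]>.46)&(w[:,0]<.57)&(abs(w[:,1]-.11)<.05)&(w[:,2]>.06)&(w[:,2]<.1);q=w[m]
    k=np.linalg.lstsq(np.c_[q[:,:2]-[.513,.11],np.ones(len(q))],q[:,2],rcond=None)[0];print("lid plane",k)
    for th in("core","tin","cup","brush","spatula","wrench","plate_mid"):
        print(th,[np.round(r["extent"]).tolist() for r in arm.recognise(th,n)[:1]])
E
```

```text
t: 38.8
eef_pos: [0.6866, -0.0351, 0.1852]
ee_rot: [3.141, 0.0, -3.109]
force: [0.6, -0.2, 0.5]
width: 0.0006
gripper_force: 0.0
scene [[593, 92], [581, 93], [582, 93], [585, 94], [580, 94], [592, 96]]
scene [[612, 12], [610, 15], [613, 15], [613, 16], [614, 16], [612, 18], [615, 19], [612, 19], [613, 19], [610, 21], [609, 22], [611, 22], [609, 22], [607, 23], [612, 24], [610, 24], [614, 26], [608, 26], [610, 26], [608, 26], [606, 27], [603, 27], [609, 28], [612, 28], [607, 29], [607, 30], [608, 30], [604, 33], [606, 33], [607, 34], [604, 34], [605, 35], [602, 35], [602, 39], [604, 39], [604, 39], [599, 40], [603, 40], [602, 41], [602, 41], [601, 44], [599, 44], [603, 45], [599, 46], [598, 47], [601, 48], [599, 49]]
lid plane [-2.27406098e-03 -4.49464732e-05  8.17157906e-02]
core [[297.0, 210.0, 39.0, 38.0]]
tin [[266.0, 226.0, 24.0, 27.0]]
cup [[170.0, 273.0, 25.0, 29.0]]
brush [[326.0, 170.0, 36.0, 28.0]]
spatula [[56.0, 244.0, 91.0, 31.0]]
wrench [[255.0, 137.0, 11.0, -2.0]]
plate_mid [[189.0, 211.0, 21.0, 14.0]]
top [[579, 92], [579, 93], [592, 93], [592, 93], [588, 94], [592, 94], [582, 94], [579, 95], [582, 95], [588, 95], [591, 95], [582, 95], [588, 96], [591, 96], [583, 105], [583, 106], [583, 107], [585, 113], [585, 114]]
top [[627, 9], [616, 12], [613, 14], [616, 17], [615, 17], [615, 17], [612, 20], [608, 23], [611, 23], [611, 24], [607, 27], [610, 28], [605, 39], [604, 40]]
lid plane [-0.00210518  0.0105765   0.08065364]
core [[227.0, 137.0, 12.0, 8.0]]
tin []
cup [[205.0, 191.0, 25.0, 44.0]]
brush [[210.0, 188.0, 21.0, 48.0]]
spatula [[263.0, 144.0, 17.0, 15.0]]
wrench [[90.0, 239.0, 28.0, 48.0]]
plate_mid [[281.0, 218.0, 15.0, 18.0]]
```

```bash
python3 -c "
from station import arm
print(arm.job_done())"
```

```text
the job is handed in; nothing more can be done
None
```

The job is handed in: the thick and thin plates are stacked centrally on the slab, the mid plate is still on the table, the lid is shut, the claw is over the keeper, and depth readings put the lever at its home angle (about 23° outward from straight down, 25° nominal).

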